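# Match the striped pots to their saucers

### The job

Move the plain terracotta pot off the saucer it is standing on and onto the middle of the cork mat, and stand each of the three striped pots upright in the middle of the saucer that has the colour of its stripes. Leave the plain blue pot and the striped teapot where they are, and do not knock anything over.

Things in the scene. Friction and masses are not known exactly. Their poses are not given: they have to be found in the camera images.
- pot_black: Round-bellied plant pot, white with black stripes round it (rings on its shoulder seen from above), with a green ball cactus. 58 mm high (72 with the plant), 60 mm across the upright belly wall, 14 to 41 mm above its base; base 48 mm across; 250 g, give or take a third. Grip across the belly, any side. Loose on the table. Origin: centre of its underside, z up.
- pot_blue: Round-bellied plant pot, white with blue stripes round it (rings on its shoulder seen from above), with a pale green rosette plant. 58 mm high (72 with the plant), 60 mm across the upright belly wall, 14 to 41 mm above its base; base 48 mm across; 250 g, give or take a third. Grip across the belly, any side. Loose on the table. Origin: centre of its underside, z up.
- pot_yellow: Round-bellied plant pot, white with yellow stripes round it (rings on its shoulder seen from above), with a green rosette plant. 58 mm high (72 with the plant), 60 mm across the upright belly wall, 14 to 41 mm above its base; base 48 mm across; 250 g, give or take a third. Grip across the belly, any side. Loose on the table. Origin: centre of its underside, z up.
- terracotta_pot: Plain terracotta-coloured pot, no stripes, same shape and size as the striped pots (60 mm across the belly, 14 to 41 mm above its base; 58 mm high, 72 with its plant; base 48 mm; 250 g, give or take a third). Loose; it starts on the middle saucer. Origin: centre of its underside, z up.
- plain_blue_pot: Plain blue pot without stripes, same shape and size as the striped pots, standing loose on the table among them. It is to stay where it is. Origin: centre of its underside, z up.
- saucer_black: Drip saucer, plain black, 100 mm across, 10 mm high, fixed. Flat floor 5 mm above its origin, about 78 mm across, sloping rim round it. Three saucers stand 125 mm apart in a row, any colour order, on a 6 mm thick wooden tray; the middle one holds the terracotta pot at the start. Origin: centre of its underside, z up.
- saucer_blue: Drip saucer, plain blue, 100 mm across, 10 mm high, fixed. Flat floor 5 mm above its origin, about 78 mm across, sloping rim round it. Three saucers stand 125 mm apart in a row, any colour order, on a 6 mm thick wooden tray; the middle one holds the terracotta pot at the start. Origin: centre of its underside, z up.
- saucer_yellow: Drip saucer, plain yellow, 100 mm across, 10 mm high, fixed. Flat floor 5 mm above its origin, about 78 mm across, sloping rim round it. Three saucers stand 125 mm apart in a row, any colour order, on a 6 mm thick wooden tray; the middle one holds the terracotta pot at the start. Origin: centre of its underside, z up.
- cork_mat: Round cork mat, 104 mm across, 6 mm thick, flat, fixed on the table to the left or the right of the tray. Origin: centre of its underside, z up; its top is 6 mm above.
- teapot: Large black-and-white striped teapot planted with mint, 140 mm across the belly, about 240 mm from spout (+x) to handle (-x), 104 mm high, about 200 with the mint; 1.4 kg, loose. Stands on the other side of the tray from the cork mat. To be left alone. Origin: centre of its underside, z up.

How it is judged:
By the outcome, as a careful person would: the job done as asked, in the order asked, and still so for the second after the job is handed in, with the robot touching nothing.
It also fails if it takes over 99 s, if anything falls off the work surface, if the arm or the gripper's body presses on something with over 40 N, if the wrist force passes 120 N, or if a joint passes its speed limit or range.

### The arm

A 6-joint arm with a two-finger parallel gripper is mounted at the origin on the work surface. World frame = base frame: x ahead of the robot, y to its left, z up, the work surface at z = 0. Lengths are in mm, angles in degrees, forces in N, time in s.
With the tool pointing down it reaches from about 300 to 850 mm from the base axis. Payload 4.2 kg.
Tool frame: the origin (TCP) lies midway between the tips of the shut fingers; the grasp point (between the pads) lies 19 mm behind it; z points along the fingers, y is the line along which they close (so a half turn about z gives the same grasp; the last joint's range is limited). The gripper opens to 91 mm and grips with 3 to 60 N. Pads are 32 mm wide; open, the fingers measure 118 mm over their backs; the gripper's body (76 mm by 178 mm) begins 60 mm behind the grasp point.
Start: joints at [-73.167, 18.312, 89.639, -0, 72.044, -1.146], TCP at [177.492, -546.937, 213.976] pointing down, gripper open.
Joint ranges: [-177.97, 177.97], [-48.28, 115.42], [12.27, 149.76], [-77.06, 257.06], [2.81, 150.46], [-146.56, 146.56]. Speed limits (degrees/s): [147.25, 147.25, 180, 180, 180, 180].

### API

Orientations are given as [roll, pitch, yaw] about the fixed x, y, z axes, in that order (R = Rz(yaw) Ry(pitch) Rx(roll)).
In Python, from workcell import state, grab_frame, camera_model, job_done gives the robot as it stands.
- The arm moves only by the tool move_tool, called after ">>>" as name(argument=value, ...) on one line, values as JSON. Schema: {"type":"object","properties":{"steps":{"type":"string"},"jaw":{"type":"number"},"clamp_n":{"type":"number"},"only":{"type":"string"},"quiet":{"type":"boolean"},"lines":{"type":"string"}},"required":["steps"],"additionalProperties":false}. steps is a string of 1 to 8 rows, parted by semicolons, with the numbers parted by spaces; each row has 6 numbers: dx, dy, dz in mm, then a rotation vector rx, ry, rz in degrees; each row shifts and turns the commanded pose from where the row before left it, along the tool's axes as they then stand; what a row does not reach is not made up. A row lasts 1/10 s, in which the tool goes at most 50 mm and 8.59 degrees, less where a joint would pass 70% of its speed; a pose out of reach is approached as far as the arm can. jaw is the finger opening in mm, set as the call begins (left out keeps the last). The fingers move at their own pace and stop on an object; clamp_n is the grip in N (left out, the last holds). Time passes only in rows, so rows that do not move let the fingers close. The tool returns the time, the measured TCP pose, the force, the opening and the grip force at its end. only (a regular expression) keeps the lines of the reply that match it, lines (a string "A,B") keeps lines A to B, and quiet returns only ok. Input that does not fit is refused with a message, and nothing moves.
- state(): the state, without advancing time (a new reading comes with each control period).
- grab_frame(name): name is "scene" or "side" or "wrist"; returns the picture (480x640x3 uint8, blue, green, red); there is no depth.
- camera_model(name): a dict with "fx", "fy", "cx", "cy" (pixels), "T" (4x4, takes a point from camera to world coordinates). Camera axes: x right, y up, looking along -z (the intrinsics and any distortion apply to the point x, -y, -z); pixel columns grow to the right and rows downward; lengths in mm; the calibration is good to about 2 mm. A picture is of the moment at which its call begins: read the wrist's pose just before it. camera_model takes no time and is no camera call; for the wrist camera it gives the pose at the moment of the call.
- job_done(): hands the job in; it is judged then, once.
The state is a dict: "time_s": time; "qpos": joint angles; "qvel": joint speeds; "effort": joint torques, N m; "ee_pos": TCP position; "ee_rot": TCP orientation; "force": force on the tool from outside, world axes, zero at the start; "torque": the same for the moment, N m; "gripper_width": finger opening in mm; "gripper_force": force on a finger pad.
Only numpy, scipy, OpenCV 4.12 (cv2) and the standard library are available. Lean on these libraries where they do the work, as an engineer would, in place of code of your own. Each camera call takes 0.05 s, during which the arm holds its last target. There are 200 camera calls.

## Working session

There is one attempt and no reset: what is moved stays moved. The work goes in short steps, Python scripts to look and compute and a tool call to move; the robot and the scene stay as the last step left them, time stands still between calls to the robot, and variables do not carry over. Pictures are saved under pics/ and viewed, at most 14 in all, crops included, and the job is handed in when it is done.

```bash
mkdir -p pics; ls; python3 - <<'E'
from workcell import state, grab_frame, camera_model
import cv2,numpy as np
s=state();print(s['time_s'],s['ee_pos'],s['ee_rot'],s['gripper_width'])
for n in ('scene','side'):
    m=camera_model(n);print(n,{k:(np.round(v,3).tolist() if k=='T' else v) for k,v in m.items()})
    cv2.imwrite(f'pics/{n}0.png',grab_frame(n))
m=camera_model('wrist');print(np.round(m['T'],3).tolist(),m['fx'])
E
```

```text
pics
0.0 [ 177.36338098 -546.44151443  213.12952994] [-1.79900669e+02 -2.37459751e-03  1.79817847e+01] 91.6912991594004
scene {'fx': 619.2564580525086, 'fy': 619.2564580525086, 'cx': 309.7627628372695, 'cy': 243.58877492729766, 'T': [[-0.71, -0.592, 0.381, 1065.349], [0.704, -0.6, 0.38, 504.331], [0.004, 0.538, 0.843, 1172.018], [0.0, 0.0, 0.0, 1.0]]}
side {'fx': 437.0191602333474, 'fy': 437.0191602333474, 'cx': 317.7952372895045, 'cy': 239.45968480263488, 'T': [[-0.897, 0.256, -0.36, 225.418], [-0.441, -0.483, 0.756, 642.025], [0.02, 0.838, 0.546, 498.82], [0.0, 0.0, 0.0, 1.0]]}
[[0.309, 0.92, 0.243, 244.287], [-0.951, 0.299, 0.076, -525.061], [-0.002, -0.254, 0.967, 384.396], [0.0, 0.0, 0.0, 1.0]] 369.86011491401257
```

View pics/scene0.png

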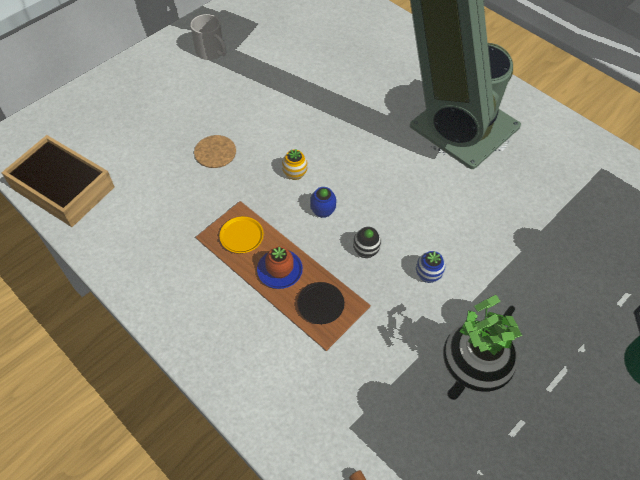

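View pics/side0.png

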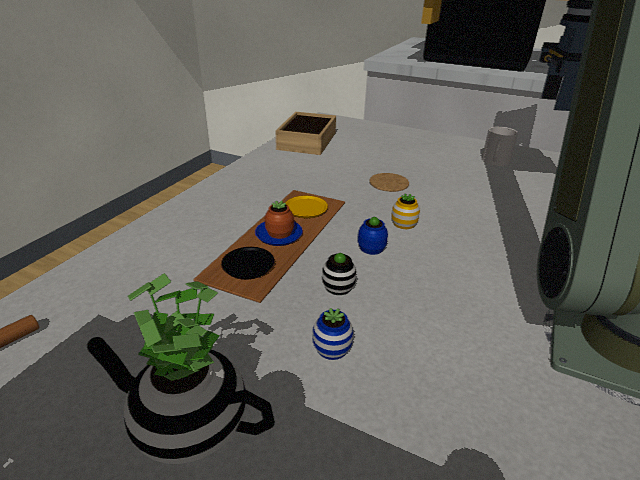

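The scene view shows the cork mat (215,151) and the saucers: yellow (241,235), blue (279,267, holding the terracotta pot) and black (321,303). The pots are yellow (295,164), plain blue (323,202), black (368,241) and blue-striped (432,266), with the teapot at (482,355). The side view has the same pots at (405,212), (372,237), (339,273) and (333,334).

```bash
cat > h.py <<'E'
import numpy as np,cv2
from workcell import state,grab_frame,camera_model
def ray(m,u,v):
    T=np.array(m['T']);d=np.array([(u-m['cx'])/m['fx'],-(v-m['cy'])/m['fy'],-1.])
    d=T[:3,:3]@d;return T[:3,3],d/np.linalg.norm(d)
def plane(m,u,v,z):
    o,d=ray(m,u,v);return o+d*(z-o[2])/d[2]
def tri(rs):
    A=sum(np.eye(3)-np.outer(d,d) for o,d in rs);b=sum((np.eye(3)-np.outer(d,d))@o for o,d in rs)
    return np.linalg.solve(A,b)
def mask(im,c):
    H,S,V=[x.astype(int) for x in cv2.split(cv2.cvtColor(im,cv2.COLOR_BGR2HSV))]
    return {'yellow':(H>14)&(H<32)&(S>150)&(V>90),'blue':(H>108)&(H<130)&(S>120),'black':(V<45)&(S<120),
     'terra':((H<13)&(S>140)&(V>60)),'cork':(H>8)&(H<22)&(S>70)&(V>90)}[c].astype(np.uint8)
def hull(im,c,x,y,r):
    """convex hull of colour c in the box of half-size r about x,y"""
    m=mask(im,c);k=np.zeros_like(m);k[y-r:y+r,x-r:x+r]=m[y-r:y+r,x-r:x+r]
    n,l,st,_=cv2.connectedComponentsWithStats(k)
    for i in range(1,n):
        if st[i,4]<8:k[l==i]=0
    return cv2.convexHull(np.argwhere(k)[:,::-1].astype(np.int32))
def cen(h):
    M=cv2.moments(h);return M['m10']/M['m00'],M['m01']/M['m00']
E
python3 - <<'E'
from h import *
I={n:cv2.imread(f'pics/{n}0.png') for n in('scene','side')};C={n:camera_model(n) for n in I}
for nm,c,z,a,b in [('mat','cork',6,(215,151,30),(390,182,26)),('sY','yellow',16,(241,235,30),(308,206,24)),('sK','black',16,(321,303,28),(248,263,30)),('sB','blue',14,(279,267,26),(279,232,27)),
  ('pY','yellow',28,(295,166,18),(405,212,20)),('plain','blue',28,(323,202,20),(372,237,20)),('pK','black',28,(368,241,18),(339,273,21)),('pB','blue',28,(432,266,18),(333,334,26)),('terra','terra',39,(279,262,16),(279,220,19))]:
    out=[];rs=[]
    for n,p in(('scene',a),('side',b)):
        h=hull(I[n],c,*p);u,v=cen(h);out.append((np.round([u,v],1).tolist(),cv2.boundingRect(h)[2:],np.round(plane(C[n],u,v,z)[:2],1).tolist()));rs.append(ray(C[n],u,v))
    print(nm,*out,np.round(tri(rs),1))
E
```

```text
mat ([214.7, 151.1], (42, 33), [514.0, -378.3]) ([390.9, 186.3], (39, 35), [495.1, -351.8]) [ 505.5 -392.2  -13.4]
sY ([241.4, 234.4], (46, 38), [633.9, -141.3]) ([306.4, 205.3], (43, 22), [630.3, -143.5]) [ 631.9 -143.9   14.2]
sK ([320.8, 302.2], (46, 39), [628.0, 102.6]) ([247.5, 262.5], (53, 32), [624.9, 104.8]) [627.1 101.8  13.4]
sB ([280.7, 271.3], (45, 37), [635.7, -11.3]) ([275.1, 235.7], (47, 36), [628.9, -1.3]) [634.4 -12.7   7.2]
pY ([294.7, 164.2], (24, 26), [414.8, -196.3]) ([405.4, 212.5], (28, 32), [413.7, -198.0]) [ 414.  -197.1   27.8]
plain ([324.0, 201.3], (23, 28), [443.3, -70.1]) ([372.5, 236.2], (30, 37), [444.4, -72.5]) [443.8 -69.7  29.5]Traceback (most recent call last):
  File "<stdin>", line 7, in <module>
  File "h.py", line 23, in cen
    M=cv2.moments(h);return M['m10']/M['m00'],M['m01']/M['m00']
                            ~~~~~~~~^~~~~~~~~
ZeroDivisionError: float division by zero
```

```bash
sed -i 's/(V<45)&(S<120)/(V<60)\&(S<140)/' h.py; python3 - <<'E'
from h import *
I={n:cv2.imread(f'pics/{n}0.png') for n in('scene','side')};C={n:camera_model(n) for n in I}
print(I['scene'][228:256:3,368].tolist())
for nm,c,z,a,b in [('mat','cork',6,(215,151,30),(388,180,16)),('sK','black',16,(321,303,28),(248,263,30)),
 ('pK','black',28,(368,243,16),(339,275,19)),('pB','blue',28,(432,266,18),(333,334,26)),('terra','terra',39,(279,262,16),(279,220,17))]:
    out=[];rs=[]
    for n,p in(('scene',a),('side',b)):
      try:
        h=hull(I[n],c,*p);u,v=cen(h);out.append((np.round([u,v],1).tolist(),cv2.boundingRect(h),np.round(plane(C[n],u,v,z)[:2],1).tolist()));rs.append(ray(C[n],u,v))
      except Exception as e: print(nm,n,e)
    if len(rs)==2: print(nm,*out,np.round(tri(rs),1))
E
```

```text
[[51, 56, 58], [57, 131, 76], [61, 136, 80], [56, 98, 65], [49, 54, 55], [49, 48, 49], [102, 106, 106], [112, 117, 115], [135, 140, 139], [50, 53, 51]]
mat ([214.7, 151.1], (194, 135, 42, 33), [514.0, -378.3]) ([388.0, 181.8], (372, 173, 32, 19), [510.2, -374.0]) [ 512.3 -381.     2.5]
sK ([320.3, 302.9], (297, 283, 47, 41), [629.8, 103.0]) ([247.3, 262.4], (221, 247, 53, 33), [625.4, 104.9]) [628.3 101.5  12.5]
pK ([366.7, 242.4], (355, 228, 24, 30), [456.3, 74.3]) ([339.0, 274.6], (322, 256, 35, 38), [453.0, 73.7]) [454.3  72.6  26. ]
pB ([432.9, 268.0], (423, 256, 21, 25), [403.5, 217.8]) ([332.5, 335.1], (313, 312, 40, 48), [402.5, 211.8]) [402.6 216.2  29.7]
terra ([279.4, 260.9], (266, 246, 27, 32), [629.6, -20.7]) ([278.5, 220.6], (262, 205, 33, 32), [631.5, -21.0]) [630.3 -19.7  40.3]
```

>>> move_tool(steps="0 0 0 0 0 6;0 0 0 0 0 6;0 0 0 0 0 6;30 -35 0 0 0 0;30 -35 0 0 0 0;30 -35 0 0 0 0;30 -35 0 0 0 0;30 -35 0 0 0 0", jaw=91, clamp_n=25)

```text
time_s: 0.9
ee_pos: [328.2, -370.3, 213.7]
ee_rot: [-180.0, 0.0, -0.1]
force: [1.1, -0.4, -0.8]
gripper_width: 90.8
gripper_force: 0.0
```

>>> move_tool(steps="30 -35 0 0 0 0;30 -35 0 0 0 0;30 -35 0 0 0 0;30 -35 0 0 0 0;30 -35 0 0 0 0;30 -35 0 0 0 0;30 -35 0 0 0 0;30 -35 0 0 0 0")

```text
time_s: 1.7
ee_pos: [568.4, -90.4, 213.6]
ee_rot: [180.0, 0.0, -0.0]
force: [0.3, -0.9, 0.1]
gripper_width: 90.7
gripper_force: 0.0
```

>>> move_tool(steps="30 -35 0 0 0 0;30 -35 0 0 0 0;0 0 0 0 0 0;0 0 0 0 0 0")

```text
time_s: 2.1
ee_pos: [627.5, -21.4, 212.9]
ee_rot: [180.0, 0.1, 0.1]
force: [0.0, 0.1, 0.0]
gripper_width: 91.0
gripper_force: 0.0
```

```bash
python3 - <<'E'
from h import *
s=state();m=camera_model('wrist');cv2.imwrite('pics/w1.png',grab_frame('wrist'))
print(s['ee_pos'],s['ee_rot'],np.round(m['T'],3).tolist())
c=camera_model('scene')
print('teapot',plane(c,482,357,45),'spout/handle',plane(c,455,393,60),plane(c,510,312,60))
E
```

```text
[627.4891284  -21.38749379 212.87954311] [1.79972543e+02 1.24687488e-01 9.09575310e-02] [[0.002, 0.966, 0.257, 698.217], [-1.0, 0.002, 0.0, -21.624], [-0.0, -0.257, 0.966, 383.896], [0.0, 0.0, 0.0, 1.0]]
teapot [501.11162351 415.45541958  45.        ] spout/handle [601.46304103 424.29751007  60.        ] [391.61625843 398.24841476  60.        ]
```

View pics/w1.png

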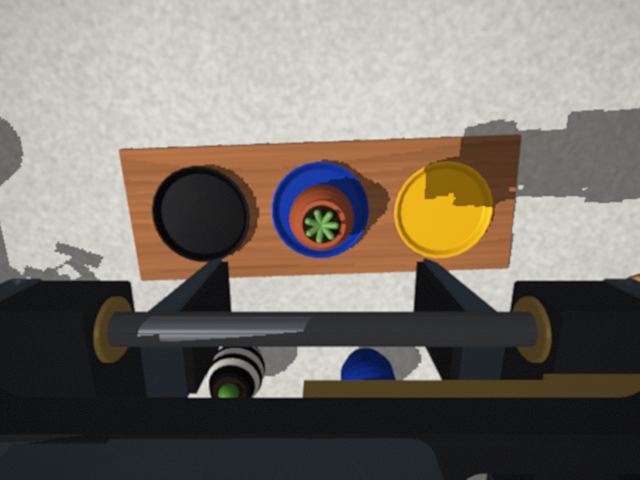

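The wrist view is unobstructed over the tray: black saucer (201,213), blue (321,210) with the terracotta pot at (320,222), and yellow (444,210).

```bash
python3 - <<'E'
from h import *
im=cv2.imread('pics/w1.png');m=camera_model('wrist')
for nm,c,p,z in [('sK','black',(201,213,56),15),('sB','blue',(321,210,56),15),('sY','yellow',(444,210,56),15),('terra','terra',(321,220,36),42)]:
    h=hull(im,c,*p);(e,ax,an)=cv2.fitEllipse(h);print(nm,np.round(e,1),np.round(ax,1),cv2.boundingRect(h),np.round(plane(m,*e,z),1),np.round(plane(m,*cen(h),z),1))
E
```

```text
sK [201.7 216.1] [ 91.9 104.9] (153, 167, 97, 102) [624.6  99.7  15. ] [624.6  99.7  15. ]
sB [319.8 209.5] [95.9 96.7] (272, 162, 97, 96) [631.3 -20.3  15. ] [631.4 -20.3  15. ]
sY [443.3 209.3] [ 94.5 103.2] (394, 160, 100, 99) [ 631.7 -145.1   15. ] [ 631.7 -145.1   15. ]
terra [320.7 241.4] [ 72.2 114.1] (285, 186, 72, 70) [605.3 -21.4  42. ] [622.  -21.6  42. ]
```

>>> move_tool(steps="3 -1.5 40 0 0 0;0 0 48 0 0 0;0 0 48 0 0 0;0 0 36 0 0 0;0 0 20 0 0 0;0 0 0 0 0 0;0 0 0 0 0 0", jaw=91)

```text
time_s: 2.85
ee_pos: [630.5, -21.8, 22.7]
ee_rot: [180.0, -0.0, -0.1]
force: [0.1, 0.3, -0.4]
gripper_width: 91.2
gripper_force: 0.0
```

>>> move_tool(steps="0 0 0 0 0 0;0 0 0 0 0 0;0 0 0 0 0 0;0 0 0 0 0 0;0 0 0 0 0 0;0 0 0 0 0 0;0 0 0 0 0 0", jaw=50, clamp_n=25)

```text
time_s: 3.55
ee_pos: [630.9, -20.6, 22.6]
ee_rot: [180.0, -0.0, -0.0]
force: [-1.0, -0.5, 5.6]
gripper_width: 59.7
gripper_force: 25.0
```

>>> move_tool(steps="0 0 -10 0 0 0;0 0 -30 0 0 0;0 0 -40 0 0 0;0 0 -40 0 0 0;0 0 0 0 0 0")

```text
time_s: 4.05
ee_pos: [634.3, -20.6, 148.1]
ee_rot: [180.0, -0.7, -0.0]
force: [-0.0, -0.1, -3.7]
gripper_width: 59.7
gripper_force: 25.0
```

>>> move_tool(steps="-14.7 44.8 0 0 0 0;-14.7 44.8 0 0 0 0;-14.7 44.8 0 0 0 0;-14.7 44.8 0 0 0 0;-14.7 44.8 0 0 0 0;-14.7 44.8 0 0 0 0;0 0 0 0 0 0;0 0 0 0 0 0")

```text
time_s: 4.85
ee_pos: [541.2, -289.8, 140.5]
ee_rot: [-179.9, 0.1, -0.2]
force: [-0.2, 0.2, -3.3]
gripper_width: 59.5
gripper_force: 25.0
```

```bash
python3 - <<'E'
from h import *
s=state();m=camera_model('wrist');im=grab_frame('wrist');cv2.imwrite('pics/w2.png',im)
print(s['ee_pos'],s['ee_rot'],s['gripper_width'])
m2=camera_model('side');i2=cv2.imread('pics/side0.png');k=mask(i2,'cork');k[:,:360]=0;k[:,412:]=0;k[:168]=0;k[194:]=0
n,l,st,ce=cv2.connectedComponentsWithStats(k);i=1+np.argmax(st[1:,4]);print(st[i],ce[i],plane(m2,*ce[i],5))
E
```

```text
[ 541.19353988 -289.78574239  140.47686747] [-1.79886898e+02  1.28521801e-01 -1.73898341e-01] 59.49682192473306
[370 173  39  19 567] [388.99647266 181.67195767] [ 508.63660351 -377.89684173    5.        ]
```

View pics/w2.png

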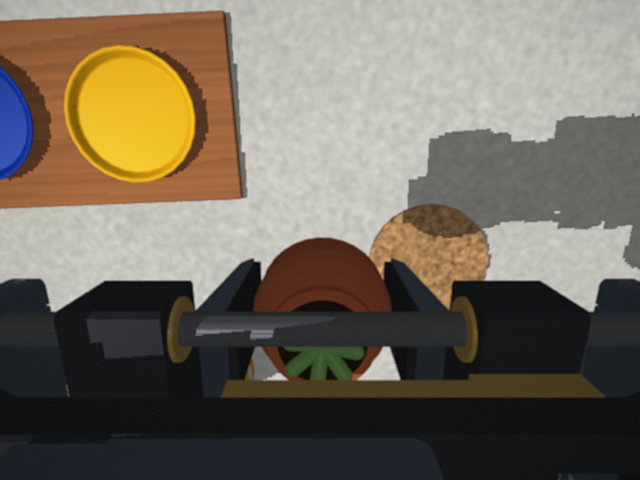

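The wrist view shows the terracotta pot held level between the fingers. The mat is visible from column 370 to 490, with its far edge at row 205.

```bash
python3 - <<'E'
from h import *
m=camera_model('wrist')
im=cv2.imread('pics/w2.png');H,S,V=[x.astype(int) for x in cv2.split(cv2.cvtColor(im,cv2.COLOR_BGR2HSV))]
k=((S>70)&(V>40)&(H<25)).astype(np.uint8);k[:,:400]=0;k[:,500:]=0;k[275:]=0;k[:195]=0
n,l,st,ce=cv2.connectedComponentsWithStats(k);i=1+np.argmax(st[1:,4]);print(st[i])
c=max(cv2.findContours((l==i).astype(np.uint8),cv2.RETR_EXTERNAL,cv2.CHAIN_APPROX_NONE)[0],key=len)[:,0]
P=np.array([plane(m,u,v,6)[:2] for u,v in c if u>402 and v<272])
A=np.c_[2*P,np.ones(len(P))];x=np.linalg.lstsq(A,(P**2).sum(1),rcond=None)[0];print(x[:2],np.sqrt(x[2]+x[:2]@x[:2]))
E
```

```text
[ 400  204   89   71 5369]
[ 523.13458789 -390.13212024] 39.15899497243964
```

```bash
python3 - <<'E'
from h import *
m=camera_model('wrist');print(np.round(m['T'][:,3],1))
im=cv2.imread('pics/w2.png');H,S,V=[x.astype(int) for x in cv2.split(cv2.cvtColor(im,cv2.COLOR_BGR2HSV))]
k=((S>70)&(V>40)&(H<25))
pts=[(u,200+np.argmax(k[200:275,u])) for u in range(386,484,4)]+[(480+np.max(np.nonzero(k[v,480:496])[0]),v) for v in range(240,272,4) if k[v,480:496].any()]
print(pts[::3])
P=np.array([plane(m,u,v,6)[:2] for u,v in pts])
from scipy.optimize import least_squares
for R in (52,None):
    f=lambda p:np.hypot(P[:,0]-p[0],P[:,1]-p[1])-(R or p[2])
    r=least_squares(f,[512,-379,52],loss='soft_l1');print(R,r.x.round(1),np.abs(f(r.x)).max().round(1))
E
```

```text
[ 612.4 -289.6  311.7    1. ]
[(386, np.int64(224)), (398, np.int64(214)), (410, np.int64(209)), (422, np.int64(205)), (434, np.int64(205)), (446, np.int64(206)), (458, np.int64(210)), (470, np.int64(218)), (482, np.int64(233)), (np.int64(487), 248), (np.int64(488), 260)]
52 [ 509.5 -380.4   52. ] 0.6
None [ 509.6 -380.4   51.9] 0.5
```

>>> move_tool(steps="-15.9 45.4 0 0 0 0;-15.9 45.4 0 0 0 0;0 0 0 0 0 0;0 0 40 0 0 0;0 0 40 0 0 0;0 0 30 0 0 0;0 0 8 0 0 0;0 0 3 0 0 0")

```text
time_s: 5.7
ee_pos: [510.9, -378.6, 20.0]
ee_rot: [-179.9, 0.1, 0.1]
force: [-1.0, 0.2, -2.0]
gripper_width: 59.5
gripper_force: 25.0
```

>>> move_tool(steps="0 0 3 0 0 0;0 0 0 0 0 0;0 0 0 0 0 0")

```text
time_s: 6.0
ee_pos: [511.4, -380.6, 19.5]
ee_rot: [179.9, -0.1, -0.0]
force: [0.3, -0.2, -3.3]
gripper_width: 59.6
gripper_force: 25.0
```

>>> move_tool(steps="0 0 1 0 0 0;0 0 0 0 0 0;0 0 0 0 0 0")

```text
time_s: 6.3
ee_pos: [510.7, -380.4, 17.6]
ee_rot: [180.0, -0.0, -0.0]
force: [0.7, -0.1, 0.0]
gripper_width: 59.6
gripper_force: 25.0
```

>>> move_tool(steps="0 0 1 0 0 0;0 0 0 0 0 0;0 0 0 0 0 0")

```text
time_s: 6.6
ee_pos: [510.8, -380.4, 17.6]
ee_rot: [180.0, -0.1, -0.0]
force: [-1.3, 0.6, 6.0]
gripper_width: 59.3
gripper_force: 25.0
```

>>> move_tool(steps="0 0 0 0 0 0;0 0 0 0 0 0;0 0 0 0 0 0;0 0 0 0 0 0", jaw=91)

```text
time_s: 7.0
ee_pos: [510.6, -380.2, 15.9]
ee_rot: [180.0, -0.0, -0.0]
force: [0.9, 0.4, 1.2]
gripper_width: 88.3
gripper_force: 0.0
```

>>> move_tool(steps="0 0 -20 0 0 0;0 0 -40 0 0 0;0 0 -40 0 0 0;0 0 -30 0 0 0")

```text
time_s: 7.4
ee_pos: [511.1, -380.6, 148.4]
ee_rot: [179.9, -0.1, -0.0]
force: [0.2, -0.6, 0.2]
gripper_width: 91.0
gripper_force: 0.0
```

>>> move_tool(steps="-19.3 -36.6 0 0 0 0;-19.3 -36.6 0 0 0 0;-19.3 -36.6 0 0 0 0;-19.3 -36.6 0 0 0 0;-19.3 -36.6 0 0 0 0;0 0 0 0 0 0;0 0 0 0 0 0")

```text
time_s: 8.1
ee_pos: [414.3, -196.9, 146.4]
ee_rot: [179.9, -0.1, 0.1]
force: [-0.8, 0.1, 0.3]
gripper_width: 91.1
gripper_force: 0.0
```

```bash
python3 - <<'E'
from h import *
im=grab_frame('scene');cv2.imwrite('pics/scene1.png',im);im2=grab_frame('wrist');cv2.imwrite('pics/w3.png',im2);print(state()['ee_pos'])
cv2.imwrite('pics/c1.png',np.hstack([cv2.resize(im[80:380,130:450],(400,375)),cv2.resize(im2,(400,375))]))
h=hull(im,'terra',217,143,22);m=camera_model('scene');print(cen(h),cv2.boundingRect(h),plane(m,*cen(h),34))
E
```

```text
[ 415.09790838 -197.97702078  146.25269744]
(214.47442455242967, 143.97271952259163) (202, 134, 25, 22) [ 513.06827438 -374.87714828   34.        ]
```

View pics/c1.png

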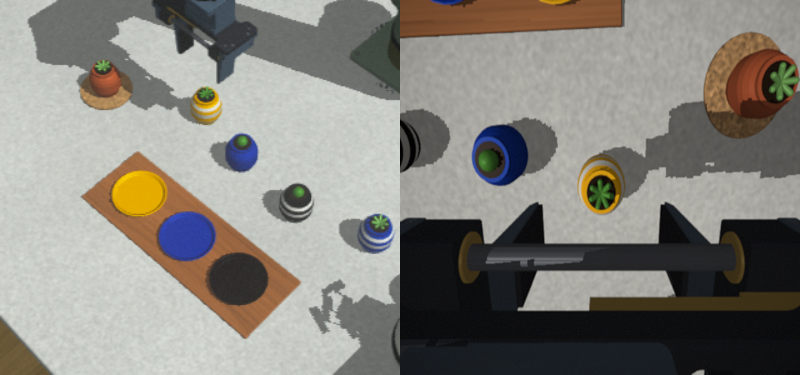

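The terracotta pot stands upright on the mat. The yellow pot is centred between the fingers, with its rosette near (320,247) in the full wrist image, so I'm descending.

>>> move_tool(steps="0 0 45 0 0 0;0 0 45 0 0 0;0 0 30 0 0 0;0 0 15 0 0 0;0 0 0 0 0 0;0 0 0 0 0 0", jaw=91)

```text
time_s: 8.8
ee_pos: [415.0, -198.1, 10.9]
ee_rot: [180.0, -0.0, -0.1]
force: [-0.4, -0.8, 0.3]
gripper_width: 90.8
gripper_force: 0.0
```

>>> move_tool(steps="0 0 0 0 0 0;0 0 0 0 0 0;0 0 0 0 0 0;0 0 0 0 0 0;0 0 0 0 0 0;0 0 0 0 0 0;0 0 0 0 0 0", jaw=50, clamp_n=25)

```text
time_s: 9.5
ee_pos: [414.4, -197.3, 11.4]
ee_rot: [180.0, -0.0, -0.0]
force: [-1.2, -0.2, 5.9]
gripper_width: 59.5
gripper_force: 25.0
```

>>> move_tool(steps="0 0 -10 0 0 0;0 0 -30 0 0 0;0 0 -45 0 0 0;0 0 -45 0 0 0;0 0 0 0 0 0")

```text
time_s: 10.0
ee_pos: [417.7, -198.8, 146.7]
ee_rot: [179.7, -0.7, -0.0]
force: [1.3, -0.1, -3.3]
gripper_width: 59.5
gripper_force: 25.0
```

>>> move_tool(steps="43.6 -10.4 0 0 0 0;43.6 -10.4 0 0 0 0;43.6 -10.4 0 0 0 0;43.6 -10.4 0 0 0 0;43.6 -10.4 0 0 0 0;0 0 0 0 0 0;0 0 0 0 0 0;0 0 0 0 0 0")

```text
time_s: 10.8
ee_pos: [630.3, -145.1, 139.6]
ee_rot: [-180.0, 0.2, -0.0]
force: [-0.9, -0.1, -3.2]
gripper_width: 59.7
gripper_force: 25.0
```

>>> move_tool(steps="0 0 40 0 0 0;0 0 40 0 0 0;0 0 26 0 0 0;0 0 8 0 0 0;0 0 4 0 0 0;0 0 0 0 0 0;0 0 0 0 0 0")

```text
time_s: 11.5
ee_pos: [633.2, -145.7, 24.8]
ee_rot: [179.9, -0.2, -0.0]
force: [-0.8, -0.1, -2.8]
gripper_width: 59.8
gripper_force: 25.0
```

>>> move_tool(steps="0 0 1 0 0 0;0 0 0 0 0 0;0 0 0 0 0 0")

```text
time_s: 11.8
ee_pos: [632.4, -145.2, 22.5]
ee_rot: [180.0, -0.1, -0.0]
force: [-1.0, 0.5, 0.1]
gripper_width: 59.6
gripper_force: 25.0
```

>>> move_tool(steps="0 0 1 0 0 0;0 0 0 0 0 0;0 0 0 0 0 0")

```text
time_s: 12.1
ee_pos: [632.4, -145.2, 22.5]
ee_rot: [180.0, -0.1, -0.0]
force: [-1.2, 1.6, 5.0]
gripper_width: 59.4
gripper_force: 25.0
```

>>> move_tool(steps="0 0 0 0 0 0;0 0 0 0 0 0;0 0 0 0 0 0;0 0 0 0 0 0", jaw=91)

```text
time_s: 12.5
ee_pos: [632.2, -145.3, 20.8]
ee_rot: [180.0, -0.0, -0.0]
force: [0.6, 0.6, 0.2]
gripper_width: 88.4
gripper_force: 0.0
```

>>> move_tool(steps="0 0 -20 0 0 0;0 0 -40 0 0 0;0 0 -40 0 0 0;0 0 -30 0 0 0")

```text
time_s: 12.9
ee_pos: [632.9, -145.4, 153.5]
ee_rot: [180.0, -0.1, -0.0]
force: [0.4, -0.2, -0.0]
gripper_width: 91.1
gripper_force: 0.0
```

>>> move_tool(steps="-29.6 -36.3 0 0 0 0;-29.6 -36.3 0 0 0 0;-29.6 -36.3 0 0 0 0;-29.6 -36.3 0 0 0 0;-29.6 -36.3 0 0 0 0;-29.6 -36.3 0 0 0 0;0 0 0 0 0 0;0 0 0 0 0 0")

```text
time_s: 13.7
ee_pos: [454.6, 73.2, 151.3]
ee_rot: [180.0, -0.1, 0.1]
force: [-0.3, 0.0, -0.6]
gripper_width: 90.9
gripper_force: 0.0
```

```bash
python3 - <<'E'
from h import *
im=grab_frame('scene');cv2.imwrite('pics/scene2.png',im);im2=grab_frame('wrist');cv2.imwrite('pics/w4.png',im2);print(state()['ee_pos'])
cv2.imwrite('pics/c2.png',np.hstack([cv2.resize(im[80:380,130:450],(400,375)),cv2.resize(im2,(400,375))]))
E
```

```text
[455.61605839  72.22062404 151.12916262]
```

View pics/c2.png

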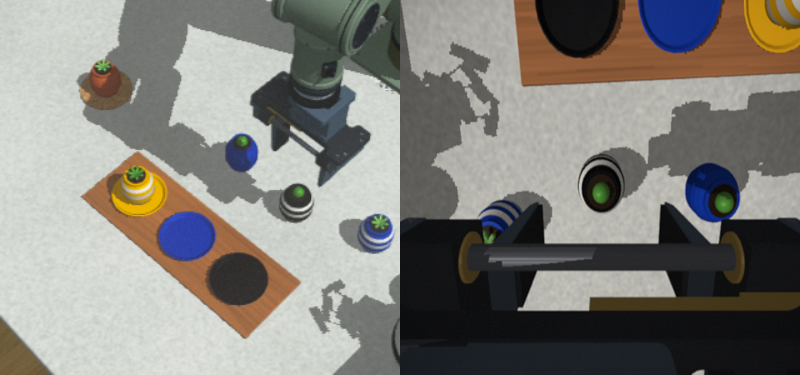

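The yellow pot stands upright in the yellow saucer. The black pot is centred between the fingers in the wrist half at (600,185), so I'm picking it up.

>>> move_tool(steps="0 0 45 0 0 0;0 0 45 0 0 0;0 0 32 0 0 0;0 0 18 0 0 0;0 0 0 0 0 0;0 0 0 0 0 0", jaw=91)

```text
time_s: 14.4
ee_pos: [455.7, 71.9, 11.0]
ee_rot: [180.0, -0.0, -0.1]
force: [0.2, 0.2, -0.4]
gripper_width: 91.1
gripper_force: 0.0
```

>>> move_tool(steps="0 0 0 0 0 0;0 0 0 0 0 0;0 0 0 0 0 0;0 0 0 0 0 0;0 0 0 0 0 0;0 0 0 0 0 0;0 0 0 0 0 0", jaw=50, clamp_n=25)

```text
time_s: 15.1
ee_pos: [454.9, 72.7, 11.4]
ee_rot: [-180.0, -0.0, -0.0]
force: [-1.4, 0.6, 6.5]
gripper_width: 59.2
gripper_force: 25.0
```

>>> move_tool(steps="0 0 -10 0 0 0;0 0 -30 0 0 0;0 0 -45 0 0 0;0 0 -45 0 0 0;0 0 0 0 0 0")

```text
time_s: 15.6
ee_pos: [458.6, 73.2, 146.6]
ee_rot: [-179.9, -0.7, -0.0]
force: [0.8, 0.8, -2.9]
gripper_width: 60.0
gripper_force: 25.0
```

>>> move_tool(steps="43.5 -7.8 0 0 0 0;43.5 -7.8 0 0 0 0;43.5 -7.8 0 0 0 0;43.5 -7.8 0 0 0 0;0 0 0 0 0 0;0 0 0 0 0 0;0 0 0 0 0 0")

```text
time_s: 16.3
ee_pos: [626.7, 103.5, 139.6]
ee_rot: [180.0, 0.2, -0.0]
force: [-0.3, -0.3, -3.3]
gripper_width: 59.3
gripper_force: 25.0
```

>>> move_tool(steps="0 0 40 0 0 0;0 0 40 0 0 0;0 0 26 0 0 0;0 0 8 0 0 0;0 0 4 0 0 0;0 0 0 0 0 0;0 0 0 0 0 0")

```text
time_s: 17.0
ee_pos: [629.8, 103.9, 24.8]
ee_rot: [-180.0, -0.2, -0.0]
force: [-0.2, -0.2, -3.0]
gripper_width: 59.5
gripper_force: 25.0
```

>>> move_tool(steps="0 0 1 0 0 0;0 0 0 0 0 0;0 0 0 0 0 0")

```text
time_s: 17.3
ee_pos: [628.9, 103.8, 22.5]
ee_rot: [-180.0, -0.1, -0.0]
force: [0.4, -0.2, -0.4]
gripper_width: 59.7
gripper_force: 25.0
```

>>> move_tool(steps="0 0 1 0 0 0;0 0 0 0 0 0;0 0 0 0 0 0")

```text
time_s: 17.6
ee_pos: [628.9, 103.8, 22.5]
ee_rot: [-180.0, -0.1, -0.0]
force: [-2.8, -1.3, 5.1]
gripper_width: 59.8
gripper_force: 25.0
```

>>> move_tool(steps="0 0 0 0 0 0;0 0 0 0 0 0;0 0 0 0 0 0;0 0 0 0 0 0", jaw=91)

```text
time_s: 18.0
ee_pos: [628.7, 103.8, 20.8]
ee_rot: [180.0, -0.0, -0.0]
force: [0.4, 0.5, -0.4]
gripper_width: 88.6
gripper_force: 0.0
```

>>> move_tool(steps="0 0 -20 0 0 0;0 0 -40 0 0 0;0 0 -40 0 0 0;0 0 -30 0 0 0")

```text
time_s: 18.4
ee_pos: [629.4, 103.9, 153.4]
ee_rot: [-180.0, -0.2, -0.0]
force: [-0.4, -0.8, -0.1]
gripper_width: 91.1
gripper_force: 0.0
```

>>> move_tool(steps="-37.7 -18.5 0 0 0 0;-37.7 -18.5 0 0 0 0;-37.7 -18.5 0 0 0 0;-37.7 -18.5 0 0 0 0;-37.7 -18.5 0 0 0 0;-37.7 -18.5 0 0 0 0;0 0 0 0 0 0;0 0 0 0 0 0")

```text
time_s: 19.2
ee_pos: [402.5, 215.3, 151.3]
ee_rot: [-180.0, -0.1, 0.1]
force: [0.7, -0.4, -0.8]
gripper_width: 91.0
gripper_force: 0.0
```

```bash
python3 - <<'E'
from h import *
im=grab_frame('scene');cv2.imwrite('pics/scene3.png',im);im2=grab_frame('wrist');cv2.imwrite('pics/w5.png',im2);print(state()['ee_pos'])
cv2.imwrite('pics/c3.png',np.hstack([cv2.resize(im[80:380,180:500],(400,375)),cv2.resize(im2,(400,375))]))
E
```

```text
[403.66041925 214.8529959  151.14285256]
```

View pics/c3.png

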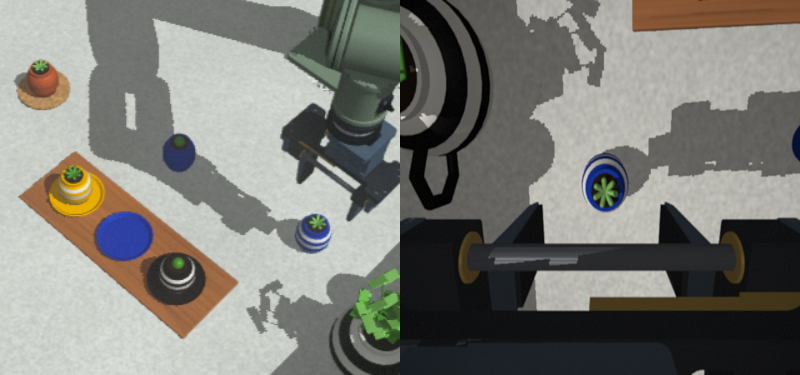

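The black pot stands upright in the black saucer. The blue pot's rosette is slightly right of centre, at (606,190) in the composite, so I'm measuring it.

```bash
python3 - <<'E'
from h import *
m=camera_model('wrist');im=cv2.imread('pics/w5.png');h=hull(im,'blue',327,234,46)
H,S,V=[x.astype(int) for x in cv2.split(cv2.cvtColor(im,cv2.COLOR_BGR2HSV))]
g=((H>35)&(H<85)&(S>60));g[:,:290]=0;g[:,365:]=0;g[:195]=0;g[275:]=0
v,u=np.nonzero(g);b=cv2.boundingRect(h);r=(u.min()+u.max())/2,(v.min()+v.max())/2
print(b,plane(m,b[0]+b[2]/2,b[1]+b[3]/2,30),r,plane(m,*r,66))
for s in('scene','side'):
    c=camera_model(s);i=cv2.imread(f'pics/{s}0.png');H,S,V=[x.astype(int) for x in cv2.split(cv2.cvtColor(i,cv2.COLOR_BGR2HSV))]
    g=((H>30)&(H<85)&(S>60)&(V>70));x,y=((433,258) if s=='scene' else (334,316));k=np.zeros_like(g);k[y-12:y+12,x-13:x+13]=g[y-12:y+12,x-13:x+13]
    v,u=np.nonzero(k);print(s,u.mean(),v.mean(),plane(c,u.mean(),v.mean(),66))
E
```

```text
(293, 200, 69, 71) [400.84595025 210.18301117  30.        ] (np.float64(328.5), np.float64(245.5)) [402.41085394 209.95074876  66.        ]
scene 433.58 257.42 [404.45063827 211.99616459  66.        ]
side 333.35260115606934 315.19075144508673 [403.3537293  210.36424391  66.        ]
```

>>> move_tool(steps="0 4.5 0 0 0 0;0 0 45 0 0 0;0 0 45 0 0 0;0 0 32 0 0 0;0 0 18 0 0 0;0 0 0 0 0 0;0 0 0 0 0 0", jaw=91)

```text
time_s: 20.0
ee_pos: [403.4, 210.0, 11.0]
ee_rot: [180.0, -0.0, -0.1]
force: [-0.1, -0.0, -0.4]
gripper_width: 90.9
gripper_force: 0.0
```

>>> move_tool(steps="0 0 0 0 0 0;0 0 0 0 0 0;0 0 0 0 0 0;0 0 0 0 0 0;0 0 0 0 0 0;0 0 0 0 0 0;0 0 0 0 0 0", jaw=50, clamp_n=25)

```text
time_s: 20.7
ee_pos: [402.7, 210.5, 11.4]
ee_rot: [-180.0, -0.0, -0.0]
force: [-0.4, -0.1, 6.4]
gripper_width: 59.8
gripper_force: 25.0
```

>>> move_tool(steps="0 0 -10 0 0 0;0 0 -30 0 0 0;0 0 -45 0 0 0;0 0 -45 0 0 0;0 0 0 0 0 0")

```text
time_s: 21.2
ee_pos: [406.0, 212.2, 146.6]
ee_rot: [-179.7, -0.7, -0.0]
force: [1.1, 0.2, -3.0]
gripper_width: 59.6
gripper_force: 25.0
```

>>> move_tool(steps="32.6 33 0 0 0 0;32.6 33 0 0 0 0;32.6 33 0 0 0 0;32.6 33 0 0 0 0;32.6 33 0 0 0 0;32.6 33 0 0 0 0;32.6 33 0 0 0 0;0 0 0 0 0 0")

```text
time_s: 22.0
ee_pos: [633.6, -25.1, 138.8]
ee_rot: [179.9, -0.0, -0.3]
force: [-1.2, 0.9, -3.5]
gripper_width: 59.2
gripper_force: 25.0
```

>>> move_tool(steps="0 0 0 0 0 0;0 0 0 0 0 0;0 0 40 0 0 0;0 0 40 0 0 0;0 0 26 0 0 0;0 0 8 0 0 0;0 0 4 0 0 0;0 0 0 0 0 0")

```text
time_s: 22.8
ee_pos: [631.0, -20.2, 24.0]
ee_rot: [180.0, -0.1, 0.0]
force: [-0.4, 0.0, -3.2]
gripper_width: 59.3
gripper_force: 25.0
```

>>> move_tool(steps="0 0 1 0 0 0;0 0 0 0 0 0;0 0 0 0 0 0")

```text
time_s: 23.1
ee_pos: [631.1, -20.8, 22.9]
ee_rot: [180.0, -0.1, -0.0]
force: [-0.9, -0.7, -3.2]
gripper_width: 59.4
gripper_force: 25.0
```

>>> move_tool(steps="0 0 1 0 0 0;0 0 0 0 0 0;0 0 0 0 0 0")

```text
time_s: 23.4
ee_pos: [631.2, -20.8, 22.4]
ee_rot: [180.0, -0.1, -0.0]
force: [-2.1, -1.4, 4.7]
gripper_width: 59.4
gripper_force: 25.0
```

Contact made. I'll release, lift and back away, then check.

>>> move_tool(steps="0 0 0 0 0 0;0 0 0 0 0 0;0 0 0 0 0 0;0 0 0 0 0 0", jaw=91)

```text
time_s: 23.8
ee_pos: [630.6, -20.7, 20.8]
ee_rot: [180.0, 0.0, -0.0]
force: [-0.6, 1.0, 1.1]
gripper_width: 88.5
gripper_force: 0.0
```

>>> move_tool(steps="0 0 -20 0 0 0;0 0 -40 0 0 0;0 0 -40 0 0 0;0 0 -40 0 0 0;0 0 -40 0 0 0;0 0 -30 0 0 0;0 0 0 0 0 0;0 0 0 0 0 0")

```text
time_s: 24.6
ee_pos: [630.6, -20.7, 231.2]
ee_rot: [180.0, -0.0, -0.0]
force: [-0.3, -0.1, -1.5]
gripper_width: 91.2
gripper_force: 0.0
```

```bash
python3 - <<'E'
from h import *
im2=grab_frame('wrist');m=camera_model('wrist');im=grab_frame('scene');i3=grab_frame('side');print(state()['ee_pos'])
cv2.imwrite('pics/w6.png',im2);cv2.imwrite('pics/scene4.png',im);cv2.imwrite('pics/side4.png',i3)
cv2.imwrite('pics/c4.png',np.hstack([cv2.resize(i3[120:420,180:500],(400,375)),cv2.resize(im2,(400,375))]))
E
```

```text
[629.68886531 -20.67454164 228.99949772]
```

View pics/c4.png

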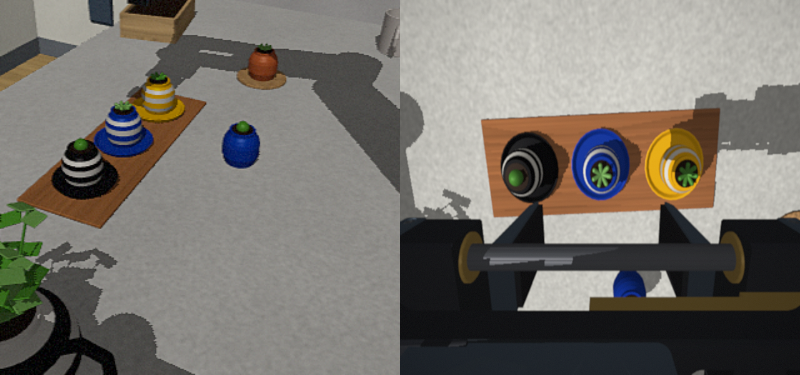

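View pics/w6.png

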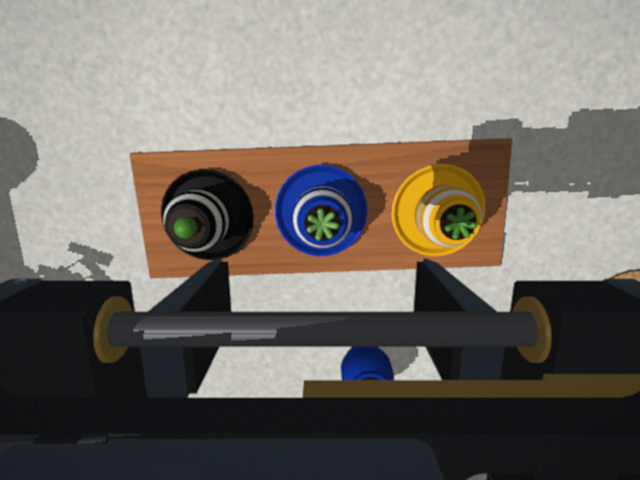

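All three striped pots stand upright in their matching saucers, with plants at (185,228), (322,223) and (459,222). The terracotta pot is on the mat. One numeric check of the centring before handing in.

```bash
python3 - <<'E'
from h import *
m=camera_model('wrist')
for n,u,v,t in(('K',185,228,(628,104)),('B',322,223,(631,-20.4)),('Y',459,222,(632,-145))): print(n,plane(m,u,v,77).round(1),t)
rs=[]
for s,p in(('scene',(217,143,18)),('side',(391,169,22))):
    im=cv2.imread(f'pics/{s}4.png')
    c=camera_model(s);h=hull(im,'terra',*p);b=cv2.boundingRect(h);print(s,b,plane(c,*cen(h),34).round(1));rs.append(ray(c,*cen(h)))
    for nm,col,q in(('plain','blue',(323,202,20) if s=='scene' else (372,237,20)),):
        h=hull(im,col,*q);print(nm,plane(c,*cen(h),28).round(1))
print(tri(rs).round(1),'mat 510,-380')
E
```

```text
K [625.3 102.   77. ] (628, 104)
B [629.9 -20.8  77. ] (631, -20.4)
Y [ 630.8 -143.    77. ] (632, -145)
scene (202, 134, 25, 24) [ 514.9 -373.3   34. ]
plain [445.8 -64.   28. ]
side (378, 161, 24, 24) [ 508.2 -373.6   34. ]
plain [444.5 -72.6  28. ]
[ 511.1 -378.4   30. ] mat 510,-380
```

```bash
python3 -c "from workcell import job_done;print(job_done())"
```

```text
the job is handed in; nothing more can be done
None
```

I handed the job in after about 25 s of robot time: the terracotta pot was moved first and stands within about 2 mm of the mat's middle, each striped pot stands upright within about 4 mm of the middle of its matching saucer, and the plain blue pot and teapot were left alone.

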